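Cover the open containers with their own lids

TASK

There are fruit flies about: cover the four open containers (the bucket, the metal canister of biscuits, the terracotta crock of hazelnuts and the striped mug of sugar lumps), each with the bamboo lid of its own size, so that every lid lies flat with its plug fully down in the mouth. Leave the containers standing upright where they are, and leave the closed tin and the closed jar alone.

Things in the scene. Friction and masses are not known exactly. Their poses are not given: they have to be found in the camera images.
- lid_152: loose round bamboo lid, 152 mm across: a pale disc 10 mm thick with a grey silicone plug under it (120 mm across, 10 mm deep, its lower edge bevelled 4 mm) and a round wooden knob in the middle on top, 24 mm across and 28 mm tall. It lies right way up on the worktop. About 150 g. Origin: centre of the plug's underside, z up; the disc's underside is 10 mm, its top 20 mm and the knob's top 48 mm above it. The lid of the bucket.
- lid_128: loose round bamboo lid, 128 mm across: a pale disc 10 mm thick with a grey silicone plug under it (109 mm across, 10 mm deep, its lower edge bevelled 4 mm) and a round wooden knob in the middle on top, 24 mm across and 28 mm tall. It lies right way up on the worktop. About 110 g. Origin: centre of the plug's underside, z up; the disc's underside is 10 mm, its top 20 mm and the knob's top 48 mm above it. The lid of the metal canister.
- lid_102: loose round bamboo lid, 102 mm across: a pale disc 10 mm thick with a grey silicone plug under it (85 mm across, 10 mm deep, its lower edge bevelled 4 mm) and a round wooden knob in the middle on top, 24 mm across and 28 mm tall. It lies right way up on the worktop. About 80 g. Origin: centre of the plug's underside, z up; the disc's underside is 10 mm, its top 20 mm and the knob's top 48 mm above it. The lid of the terracotta crock.
- lid_80: loose round bamboo lid, 80 mm across: a pale disc 10 mm thick with a grey silicone plug under it (57 mm across, 10 mm deep, its lower edge bevelled 4 mm) and a round wooden knob in the middle on top, 24 mm across and 28 mm tall. It lies right way up on the worktop. About 50 g. Origin: centre of the plug's underside, z up; the disc's underside is 10 mm, its top 20 mm and the knob's top 48 mm above it. The lid of the mug.
- bucket_mouth (a point): off-white plastic bucket with a yellowish-brown filling well below the rim, 147 mm across at the top, 135 mm tall, mouth 128 mm clear, loose on the worktop (0.6 kg). This point is the centre of its open mouth, level with the rim, z up; with its lid seated, the lid's origin lies 10 mm below this point.
- canister_mouth (a point): round plain grey metal canister with biscuits in it, 128 mm across at the rim, 105 mm tall, mouth 116 mm clear, loose (0.4 kg). This point is the centre of its open mouth, level with the rim, z up; with its lid seated, the lid's origin lies 10 mm below this point.
- crock_mouth (a point): terracotta-coloured crock with hazelnuts in it, 104 mm across, 88 mm tall, mouth 92 mm clear, loose (0.45 kg). This point is the centre of its open mouth, level with the rim, z up; with its lid seated, the lid's origin lies 10 mm below this point.
- mug_mouth (a point): white mug with green stripes and white sugar lumps in it, body 84 mm across, 91 mm tall, mouth 64 mm clear, handle reaching 77 mm from the mouth's centre along this point's -y axis, loose (0.3 kg). This point is the centre of its open mouth, level with the rim, z up; with its lid seated, the lid's origin lies 10 mm below this point.
- closed_tin: unopened food tin, 76 mm across, 58 mm tall, standing among the containers; it is closed and gets no lid. Origin: centre of its underside.
- closed_jar: glass jar with its brown screw lid on, 68 mm across, 88 mm tall, standing among the containers; it is closed and gets no lid. Origin: centre of its underside.
There are look-alikes about, which are no part of the job. Leave any black or yellow look-alike of the lid_128 alone.

How it is judged:
At the end, for the whole second after the job is handed in: Each lid is on its own container: within 10 mm of the mouth's centre, its origin 6 to 16 mm below the rim, level within 0.06 rad, released and at rest. Containers upright (0.08 rad) and within 50 mm of where they stood; closed tin and jar within 30 mm of theirs (horizontal distance between lid_152 and bucket_mouth below 0.01 m and z of lid_152 in the frame of bucket_mouth between -0.016 and -0.006 m and angle between each of lid_152, lid_128, lid_102, lid_80's own z axis and vertical below 0.06 rad and linear speed of each of lid_152, lid_128, lid_102, lid_80 below 0.02 m/s and angle between each of bucket_mouth, canister_mouth, crock_mouth, mug_mouth's own z axis and vertical below 0.08 rad and distance of each of bucket_mouth, canister_mouth, crock_mouth, mug_mouth from where it was at the start of the episode below 0.05 m and horizontal distance between lid_128 and canister_mouth below 0.01 m and z of lid_128 in the frame of canister_mouth between -0.016 and -0.006 m and horizontal distance between lid_102 and crock_mouth below 0.01 m and z of lid_102 in the frame of crock_mouth between -0.016 and -0.006 m and horizontal distance between lid_80 and mug_mouth below 0.01 m and z of lid_80 in the frame of mug_mouth between -0.016 and -0.006 m and distance of each of closed_tin, closed_jar from where it was at the start of the episode below 0.03 m); the robot touches nothing.
It fails at once if a container is tipped over (angle between any of bucket_mouth, canister_mouth, crock_mouth, mug_mouth's own z axis and vertical above 0.5 rad).
It fails at once if the closed tin or the closed jar is pushed away (distance of any of closed_tin, closed_jar from where it was at the start of the episode above 0.03 m).
It also fails if it takes over 107 s, if anything falls off the work surface, if the arm or the gripper's body presses on something with over 40 N, if the wrist force passes 120 N, or if a joint passes its speed limit or range.

ROBOT

A 7-joint arm with a two-finger parallel gripper is mounted at the origin on a cart in front of the work surface, level with it; the furniture and walls round the work are solid. World frame = base frame: x ahead of the robot, y to its left, z up, the work surface at z = 0. Lengths are in m, angles in rad, forces in N, time in s.
With the tool pointing down it reaches from about 0.35 to 0.9 m from the base axis. Payload 7.2 kg.
Tool frame: the origin (TCP) lies at the very end of the fingers, on their centre line; the grasp point (between the pads) lies env.pinch_z behind it (env.pinch_z is the distance from the TCP to the grasp point, in m); x points along the fingers, y is the direction in which the jaws open and shut, and the axes are right-handed (so a half turn about x gives the same grasp; the last joint's range is limited). The gripper opens to 85 mm and grips with 20 to 120 N. Pads are 22 mm wide; open, the fingers measure 114 mm over their backs; the gripper's body (76 mm by 85 mm) begins 54 mm behind the grasp point. The pads swing forward as they close: fully open they stand 13 mm farther back than shut.
Start: joints at [-1.207, 0.411, -0.013, 1.596, 0.006, 1.134, -0.082], TCP at [0.262, 0.568, 0.231] pointing down, gripper open.
Joint ranges: [-2.95, 2.95], [-0.29, 1.99], [-1.47, 1.44], [0.14, 2.54], [-1.03, 4.17], [0.13, 1.85], [-2.86, 2.86]. Speed limits (rad/s): [2.39, 2.39, 3.01, 3.01, 3.14, 3.14, 3.14].

INTERFACE

Orientations are given as a unit quaternion [x, y, z, w].
In Python, from workcell import env gives the robot as it stands.
- The arm moves only by the shell command python3 -m crank 'ROWS'. ROWS is a JSON object of lists of equal length, an entry for each row: "dp": the shift along the world's x, y, z in mm, a list of three; "rot": the turn, a rotation vector about the world's x, y, z in rad, a list of three; "hand": the opening, from -1 (shut) to 1 (fully open), so that 0 is half open. A call has 1 to 8 rows; each row shifts and turns the pose as measured when the row begins; what a row does not reach is not made up. A row lasts 1/10 s, in which the tool goes at most 50 mm and 8.59 degrees, less where a joint would pass 70% of its speed; a pose out of reach is approached as far as the arm can. A call is refused whole if a number of a shift passes 50 or a number of a turn 0.15, either way. A call with a gripper value outside its range is refused whole. The fingers move at their own pace and stop on an object; the grip force is fixed at half the most. Time passes only in rows, so rows that do not move let the fingers close. It gives the time, the measured TCP pose, the force and the opening at its end, in the units of the state.
- env.sense(): the state, without advancing time (a new reading comes with each control period).
- env.get_image(name): name is "scene" or "top" or "wrist"; returns a dict with "frame" (400x640x3 uint8, red, green, blue), "fx", "fy", "cx", "cy" (pixels), "extrinsics" (4x4, takes a point from world to camera coordinates). Camera axes: x right, y down, z forward; pixel columns grow to the right and rows downward; lengths in m; the calibration is good to about 2 mm. The wrist camera is an equidistant fisheye: a pixel r from the principal point sees the ray r / f radians off the axis. A picture is of the moment at which its call begins. There is no depth.
- env.hand_in(): hands the job in, once; it reports no verdict.
The state is a dict: "clock": time; "joint_pos": joint angles; "joint_velocities": joint speeds; "effort": joint torques, N m; "position": TCP position; "ee_rot": TCP orientation; "contact_force": force on the tool from outside, world axes, zero at the start; "wrist_torque": the same for the moment, N m; "width": finger opening in m.
Only numpy, scipy, OpenCV 4.12 (cv2) and the standard library are available. Lean on these libraries where they do the work, as an engineer would, in place of code of your own. Each camera call takes 0.05 s, during which the arm holds its last target. There are 200 camera calls.

## Working session

There is one attempt and no reset: what is moved stays moved. The work goes in short steps, Python scripts to look and compute and a shell command to move; the robot and the scene stay as the last step left them, time stands still between calls to the robot, and variables do not carry over. Pictures are saved under pics/ and viewed, on a budget of 14 in all, crops included, one or two more only if the job needs it, and the job is handed in when it is done.

```bash
mkdir -p pics && cat > h.py <<'E'
import numpy as np, cv2
from workcell import env
def snap(name,fn,crop=None,scale=1):
    d=env.get_image(name); f=d["frame"][:,:,::-1]
    np.savez(f"cal_{name}.npz",fx=d["fx"],fy=d["fy"],cx=d["cx"],cy=d["cy"],E=d["extrinsics"],f=f)
    if crop: f=f[crop[1]:crop[3],crop[0]:crop[2]]
    cv2.imwrite("pics/"+fn,cv2.resize(f,None,fx=scale,fy=scale,interpolation=cv2.INTER_CUBIC)); return d
def ray(name,u,v,z):
    d=np.load(f"cal_{name}.npz");E=np.array(d["E"]);R=E[:3,:3];c=-R.T@E[:3,3]
    r=R.T@np.array([(u-d["cx"])/d["fx"],(v-d["cy"])/d["fy"],1]); return c+r*(z-c[2])/r[2]
def proj(name,p):
    d=np.load(f"cal_{name}.npz");q=d["E"][:3,:3]@np.array(p)+d["E"][:3,3]
    return d["fx"]*q[0]/q[2]+d["cx"],d["fy"]*q[1]/q[2]+d["cy"]
E
python3 - <<'E'
from h import *
d=snap("top","top.png",scale=1.25); print(d["fx"],d["cx"],d["cy"],np.round(d["extrinsics"],3))
d=snap("scene","scene.png",scale=1.25);print(d["fx"],np.round(d["extrinsics"],3))
s=env.sense();print(s,env.pinch_z)
E
```

```text
362.3020225992343 327.28632223826804 197.66170771136893 [[ 0.019 -1.     0.016  0.115]
 [-0.992 -0.02  -0.121  0.567]
 [ 0.121 -0.013 -0.993  1.344]
 [ 0.     0.     0.     1.   ]]
394.4685617717822 [[-0.403 -0.915 -0.023  0.374]
 [-0.433  0.213 -0.876  0.319]
 [ 0.806 -0.344 -0.482  1.253]
 [ 0.     0.     0.     1.   ]]
{'clock': 0.1, 'joint_pos': array([-1.20721579,  0.41184636, -0.01273151,  1.59694708,  0.00558263,
        1.13429461, -0.0822176 ]), 'joint_velocities': array([-1.41170598e-04, -2.48581954e-03, -3.42916261e-04, -3.30000107e-03,
        6.39892177e-06,  1.47507242e-03, -6.20209432e-04]), 'effort': array([ 2.60941568e-03, -6.01824403e+01,  6.84159659e-01, -3.00087619e+01,
        1.40317337e-02,  6.46061555e-03,  6.45040041e-05]), 'position': array([0.26138977, 0.56723079, 0.230526  ]), 'ee_rot': array([ 0.15095892,  0.69077616, -0.15197797,  0.69061016]), 'contact_force': array([0.47401915, 0.03800517, 0.13480224]), 'wrist_torque': array([-0.03134345,  0.01003296,  0.00667539]), 'width': 0.08514860320831938} 0.0187
```

View pics/top.png

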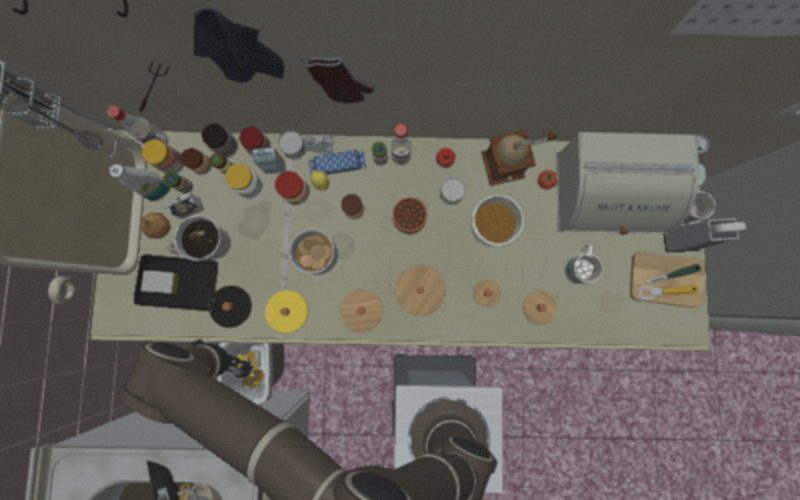

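View pics/scene.png

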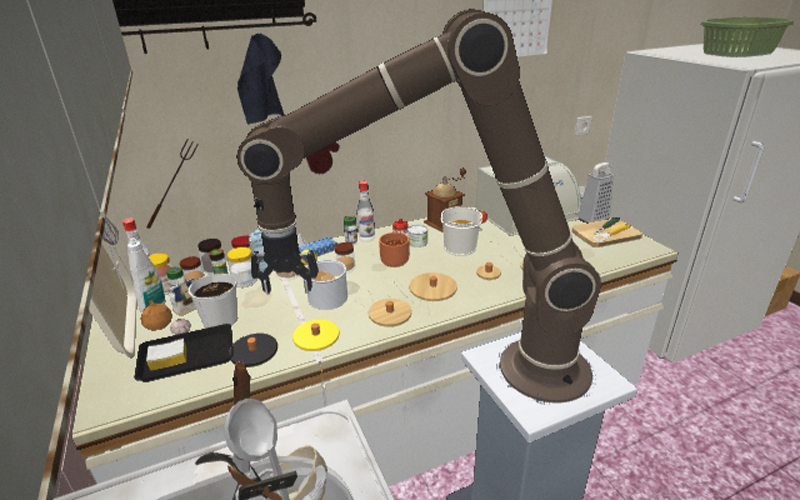

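The top view, in 1.25x pixels, has y to the left and x upwards.

- **Containers:** canister (313,252), crock (409,215), bucket (498,221) and mug (587,268). The white pot with a dark filling at (199,239) is a look-alike.
- **Discs that could be taken for lids:** black (230,306), yellow (286,312), and bamboo at (361,310), (420,290), (487,293) and (540,308). By size the bamboo ones look like 128, 152, 80 and 102.

I'll check this in a close crop.

```bash
python3 - <<'E'
from h import *
snap("top","c1.png",(225,145,490,270),3)
E
```

```text
(no output)
```

View pics/c1.png

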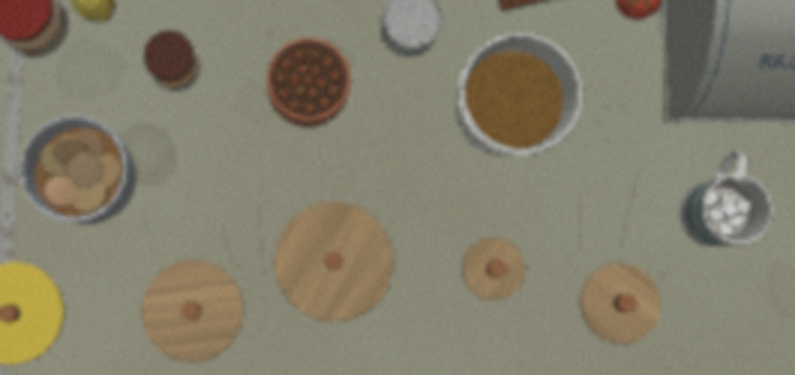

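The crop shows:

- **Bamboo discs:** 128 at (192,310), 152 at (335,261), 80 at (493,268) and 102 at (620,302).
- **Rims:** canister (77,168), crock (308,80), bucket (521,93) and mug about (735,209).

I'll overlay model circles to check the fit.

```bash
cat > ov.py <<'E'
from h import *
def overlay(name,items,fn,crop,scale):
    f=np.load(f"cal_{name}.npz")["f"][crop[1]:crop[3],crop[0]:crop[2]]
    f=cv2.convertScaleAbs(cv2.resize(f,None,fx=scale,fy=scale,interpolation=cv2.INTER_CUBIC),alpha=1.3)
    for (x,y,z,D,c) in items:
        p=[proj(name,(x+D/2*np.cos(t),y+D/2*np.sin(t),z)) for t in np.linspace(0,6.283,60)]
        p=np.array([((u-crop[0]+.5)*scale-.5,(v-crop[1]+.5)*scale-.5) for u,v in p])
        cv2.polylines(f,[np.int32(np.round(p))],True,c,1)
    cv2.imwrite("pics/"+fn,f)
E
python3 - <<'E'
from ov import *
P={'l128':(192,310,.02,.128),'l152':(335,261.5,.02,.152),'l80':(493.5,268.5,.02,.08),'l102':(620.5,302.5,.02,.102),
'k128':(192,310,.048,.024),'k152':(334,260,.048,.024),'k80':(497,267,.048,.024),'k102':(627,302,.048,.024),
'can':(77,168,.105,.128),'crock':(308.5,80.5,.088,.104),'buck':(521,93,.135,.147),'mug':(735,209,.091,.084)}
it=[]
for k,(u,v,z,D) in P.items():
    p=ray('top',(u+.5)/3-.5+225,(v+.5)/3-.5+145,z); print(k,np.round(p,4)); it.append((p[0],p[1],z,D,(0,0,255)))
    if k=='mug': it.append((p[0],p[1],0,D,(255,0,0)))
overlay('top',it,'o1.png',(225,145,490,270),3)
x=np.load('cal_top.npz')
E
```

```text
l128 [0.3721 0.2679 0.02  ]
l152 [0.4362 0.0891 0.02  ]
l80 [ 0.4312 -0.112   0.02  ]
l102 [ 0.3914 -0.273   0.02  ]
k128 [0.3726 0.2654 0.048 ]
k152 [0.4372 0.0915 0.048 ]
k80 [ 0.4324 -0.1111  0.048 ]
k102 [ 0.3923 -0.2726  0.048 ]
can [0.5392 0.4028 0.105 ]
crock [0.6549 0.1278 0.088 ]
buck [ 0.6361 -0.1237  0.135 ]
mug [ 0.507 -0.393  0.091]
```

View pics/o1.png

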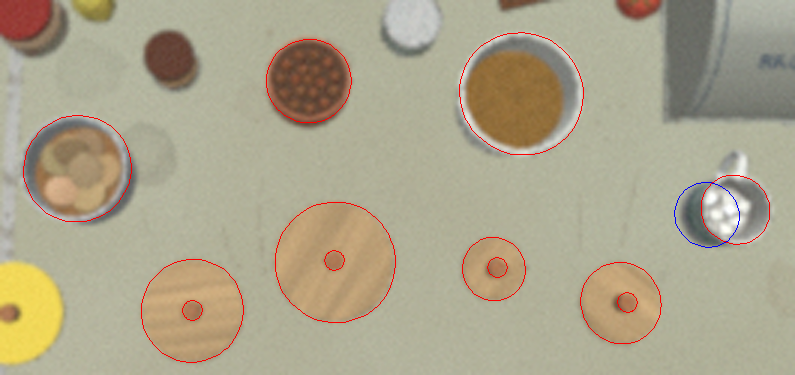

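The overlay circles fit to within about 1 px. The four lid sizes match and the look-alikes are ruled out. First I'll reach for lid_128.

```bash
python3 -m crank '{"dp":[[16,-43,0],[16,-43,0],[16,-43,0],[16,-43,0],[16,-43,0],[16,-43,0],[15,-42,0],[0,0,0]],"rot":[[0,0,0],[0,0,0],[0,0,0],[0,0,0],[0,0,0],[0,0,0],[0,0,0],[0,0,0]],"hand":[1,1,1,1,1,1,1,1]}'
```

```text
clock: 0.95
position: [0.3711, 0.2556, 0.2275]
ee_rot: [0.149, 0.692, -0.152, 0.69]
contact_force: [-0.1, 0.5, -0.3]
width: 0.0853
```

```bash
python3 -m crank '{"dp":[[1,11,-40],[0,0,-40],[0,0,-40],[0,0,-30],[0,0,0]],"rot":[[0,0,0],[0,0,0],[0,0,0],[0,0,0],[0,0,0]],"hand":[1,1,1,1,1]}'; python3 - <<'E'
from h import *
d=snap("wrist","w1.png",scale=1.2);print(d["fx"],d["cx"],d["cy"],np.round(d["extrinsics"],3))
E
```

```text
clock: 1.45
position: [0.3733, 0.2681, 0.0752]
ee_rot: [0.153, 0.69, -0.15, 0.691]
contact_force: [-0.0, -0.4, -0.2]
width: 0.0853
309.70691628693146 318.28496138588514 198.4644443557923 [[ 0.418  0.908  0.004 -0.399]
 [ 0.874 -0.404  0.271 -0.212]
 [ 0.248 -0.11  -0.963  0.167]
 [ 0.     0.     0.     1.   ]]
```

View pics/w1.png

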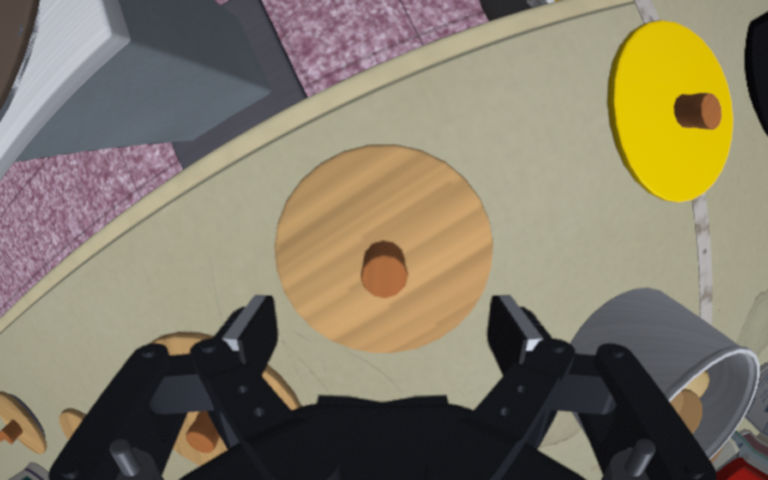

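The knob top is at (384,276), laterally centred between the pads. I'll add a fisheye ray helper to check it.

```bash
cat >> h.py <<'E'
def wray(u,v,z):
    d=np.load("cal_wrist.npz");E=np.array(d["E"]);R=E[:3,:3];c=-R.T@E[:3,3]
    a,b=(u-d["cx"]),(v-d["cy"]); r=np.hypot(a,b); t=r/d["fx"]
    q=R.T@np.array([np.sin(t)*a/r,np.sin(t)*b/r,np.cos(t)]); return c+q*(z-c[2])/q[2]
E
python3 - <<'E'
from h import *
print(wray(384/1.2,276/1.2,.048))
E
```

```text
[0.37291975 0.26882032 0.048     ]
```

```bash
python3 -m crank '{"dp":[[0,1,-25],[0,0,-21],[0,0,-5],[0,0,0],[0,0,0],[0,0,0],[0,0,0],[0,0,0]],"rot":[[0,0,0],[0,0,0],[0,0,0],[0,0,0],[0,0,0],[0,0,0],[0,0,0],[0,0,0]],"hand":[1,1,1,-1,-1,-1,-1,-1]}'
```

```text
clock: 2.3
position: [0.3793, 0.2759, 0.0352]
ee_rot: [0.157, 0.687, -0.145, 0.694]
contact_force: [0.5, 0.1, -1.4]
width: 0.0215
```

Unexpected: the TCP is at z=0.035 and shifted by (6,8) mm. I'll look.

```bash
python3 - <<'E'
from h import *
snap("wrist","w2.png",scale=1.2);s=env.sense();print(s['position'],s['contact_force'],s['wrist_torque'],s['width'],s['ee_rot'])
E
```

```text
[0.37936355 0.27602835 0.03511892] [-0.40531546  0.2278776   1.78260166] [-0.07727359 -0.02787911  0.04473531] 0.02143367965801029 [ 0.15750548  0.68723796 -0.14509308  0.69414985]
```

View pics/w2.png

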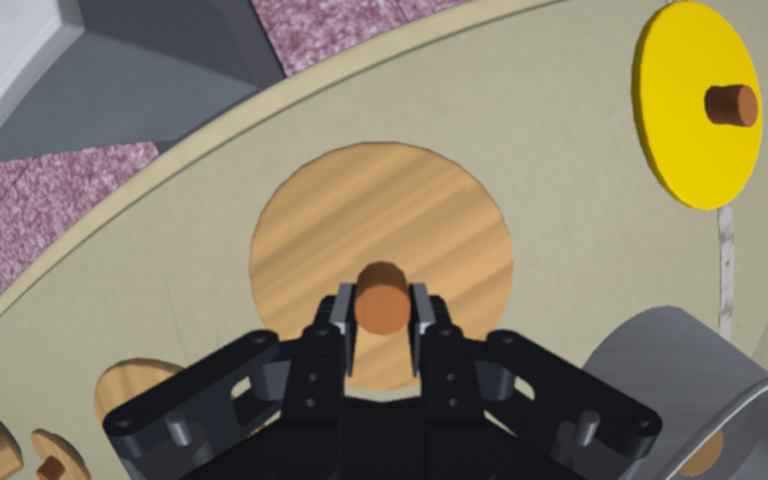

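```bash
python3 - <<'E'
from h import *
print(wray(382/1.2,312/1.2,.048), np.round(env.sense()['joint_pos'],2))
E
python3 -m crank '{"dp":[[0,0,0],[0,0,0],[0,0,0],[0,0,0]],"rot":[[0,0,0],[0,0,0],[0,0,0],[0,0,0]],"hand":[1,1,1,1]}'; python3 - <<'E'
from h import *
snap("wrist","w3.png",scale=1.2)
E
```

```text
[0.37788435 0.27567336 0.048     ] [-0.8   0.43  0.09  2.16 -0.08  0.53  0.48]
clock: 2.75
position: [0.3797, 0.2764, 0.0355]
ee_rot: [0.158, 0.687, -0.145, 0.694]
contact_force: [0.6, 0.7, 0.5]
width: 0.0778
```

View pics/w3.png

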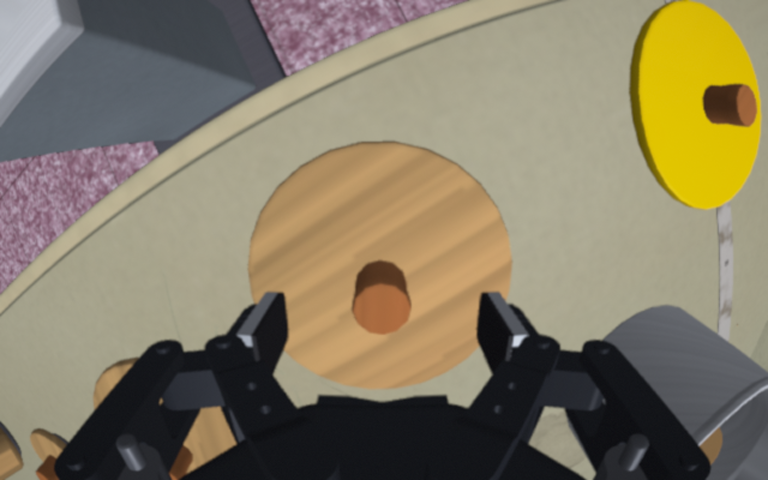

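The lid moved with the tool to about (0.378,0.276). I'll step down and read off each row.

```bash
for i in 1 2; do python3 -m crank '{"dp":[[0,0,-5]],"rot":[[0,0,0]],"hand":[1]}'; done;  for i in 1 2 3 ; do python3 -m crank '{"dp":[[0,0,0]],"rot":[[0,0,0]],"hand":[-1]}'; done
```

```text
clock: 2.9
position: [0.3801, 0.2767, 0.0307]
ee_rot: [0.158, 0.687, -0.144, 0.695]
contact_force: [-0.2, 0.5, 2.2]
width: 0.0853
clock: 3.0
position: [0.3801, 0.2767, 0.0253]
ee_rot: [0.158, 0.687, -0.144, 0.695]
contact_force: [1.0, -0.6, 0.3]
width: 0.0853
clock: 3.1
position: [0.3796, 0.2764, 0.0245]
ee_rot: [0.158, 0.687, -0.145, 0.694]
contact_force: [-0.3, -0.3, 0.1]
width: 0.0733
clock: 3.2
position: [0.3795, 0.2762, 0.0242]
ee_rot: [0.158, 0.687, -0.145, 0.694]
contact_force: [0.5, 0.1, 0.0]
width: 0.059
clock: 3.3
position: [0.3794, 0.2761, 0.024]
ee_rot: [0.158, 0.687, -0.145, 0.694]
contact_force: [0.0, -1.3, -0.7]
width: 0.0439
```

```bash
for i in 1 2 3 4 ; do python3 -m crank '{"dp":[[0,0,0]],"rot":[[0,0,0]],"hand":[-1]}'; done
```

```text
clock: 3.4
position: [0.3794, 0.2761, 0.024]
ee_rot: [0.158, 0.687, -0.145, 0.694]
contact_force: [-0.6, 0.2, 1.0]
width: 0.0283
clock: 3.5
position: [0.3795, 0.2762, 0.0243]
ee_rot: [0.158, 0.687, -0.145, 0.694]
contact_force: [-0.8, 0.0, 3.2]
width: 0.0223
clock: 3.6
position: [0.3795, 0.2762, 0.0245]
ee_rot: [0.158, 0.687, -0.145, 0.694]
contact_force: [0.3, -0.4, 0.0]
width: 0.0225
clock: 3.7
position: [0.3795, 0.2762, 0.0245]
ee_rot: [0.158, 0.687, -0.145, 0.694]
contact_force: [0.8, -1.1, -0.3]
width: 0.0219
```

Gripped at z=0.0245. Next: lift, carry to the canister and look before placing.

```bash
python3 -m crank '{"dp":[[0,0,20],[0,0,35],[0,0,40],[0,0,40],[0,0,35],[0,0,0]],"rot":[[0,0,0],[0,0,0],[0,0,0],[0,0,0],[0,0,0],[0,0,0]],"hand":[-1,-1,-1,-1,-1,-1]}'; python3 -m crank '{"dp":[[20,16,0],[30,24,0],[30,24,0],[30,24,0],[28,22,0],[20,15,0],[0,0,0]],"rot":[[0,0,0],[0,0,0],[0,0,0],[0,0,0],[0,0,0],[0,0,0],[0,0,0]],"hand":[-1,-1,-1,-1,-1,-1,-1]}'
```

```text
clock: 4.3
position: [0.3773, 0.2741, 0.1991]
ee_rot: [0.156, 0.688, -0.146, 0.693]
contact_force: [1.0, 0.7, -0.9]
width: 0.022
clock: 5.0
position: [0.538, 0.4019, 0.1922]
ee_rot: [0.155, 0.69, -0.147, 0.692]
contact_force: [0.5, -0.3, -1.6]
width: 0.0224
```

```bash
python3 -m crank '{"dp":[[2,1,-20],[0,0,-14],[0,0,0]],"rot":[[0,0,0],[0,0,0],[0,0,0]],"hand":[-1,-1,-1]}'; python3 - <<'E'
from h import *
a=env.get_image("wrist")["frame"][:,:,::-1];b=snap("scene","x.png")["frame"][:,:,::-1]
b=cv2.resize(b[170:290,150:342],(640,400),interpolation=cv2.INTER_CUBIC)
cv2.imwrite("pics/w4.png",cv2.resize(np.vstack([a,b]),(480,600)))
E
```

```text
clock: 5.3
position: [0.5381, 0.4014, 0.153]
ee_rot: [0.153, 0.691, -0.149, 0.691]
contact_force: [-0.5, -0.0, -1.7]
width: 0.0221
```

View pics/w4.png

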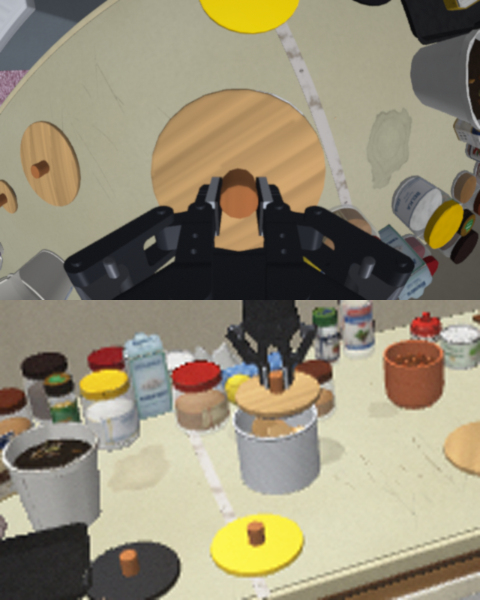

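The lid is held level above the canister. Descending while watching the force.

```bash
python3 -m crank '{"dp":[[2.5,2,-10],[0.5,0.5,-8],[0,0,-4],[0,0,0]],"rot":[[0,0,0],[0,0,0],[0,0,0],[0,0,0]],"hand":[-1,-1,-1,-1]}'; python3 -m crank '{"dp":[[0,0,-4],[0,0,-4],[0,0,0]],"rot":[[0,0,0],[0,0,0],[0,0,0]],"hand":[-1,-1,-1]}'
```

```text
clock: 5.8
position: [0.5427, 0.4051, 0.1341]
ee_rot: [0.155, 0.689, -0.147, 0.692]
contact_force: [-0.2, 0.7, -0.6]
width: 0.022
clock: 6.1
position: [0.5428, 0.4053, 0.1259]
ee_rot: [0.155, 0.689, -0.147, 0.692]
contact_force: [0.9, 0.3, -1.9]
width: 0.022
```

```bash
python3 -m crank '{"dp":[[-2,-2,-2],[0,0,-2],[0,0,-2],[0,0,-1],[0,0,0]],"rot":[[0,0,0],[0,0,0],[0,0,0],[0,0,0],[0,0,0]],"hand":[-1,-1,-1,-1,-1]}'
```

```text
clock: 6.6
position: [0.5418, 0.4053, 0.1203]
ee_rot: [0.157, 0.688, -0.145, 0.693]
contact_force: [0.6, 1.5, -0.4]
width: 0.0218
```

```bash
python3 -m crank '{"dp":[[0,0,0],[0,0,0],[0,0,0],[0,0,0],[0,0,20],[0,0,40],[0,0,40],[0,0,10]],"rot":[[0,0,0],[0,0,0],[0,0,0],[0,0,0],[0,0,0],[0,0,0],[0,0,0],[0,0,0]],"hand":[1,1,1,1,1,1,1,1]}';python3 -m crank '{"dp":[[-13,-39,0],[-13,-39,0],[-13,-39,0],[-13,-39,0],[-13,-39,0],[-13,-39,0],[-13,-39,0],[-13,-39,0]],"rot":[[0,0,0],[0,0,0],[0,0,0],[0,0,0],[0,0,0],[0,0,0],[0,0,0],[0,0,0]],"hand":[1,1,1,1,1,1,1,1]}'
```

```text
clock: 7.4
position: [0.5395, 0.4017, 0.2298]
ee_rot: [0.154, 0.69, -0.148, 0.691]
contact_force: [0.8, -0.2, -0.2]
width: 0.0856
clock: 8.2
position: [0.4299, 0.085, 0.2293]
ee_rot: [0.153, 0.69, -0.144, 0.693]
contact_force: [0.4, -0.4, -0.5]
width: 0.0853
```

Now down over lid_152, then a wrist check of the knob combined with a scene crop of the canister.

```bash
python3 -m crank '{"dp":[[7,5,-40],[0,0,-40],[0,0,-40],[0,0,-25],[0,0,0],[0,0,0]],"rot":[[0,0,0],[0,0,0],[0,0,0],[0,0,0],[0,0,0],[0,0,0]],"hand":[1,1,1,1,1,1]}'; cat > both.py <<'E'
from h import *
import sys
fn=sys.argv[1];c=[int(a) for a in sys.argv[2:6]]
a=snap("wrist","x.png")["frame"][:,:,::-1];b=snap("scene","x.png")["frame"][:,:,::-1]
b=cv2.resize(b[c[1]:c[3],c[0]:c[2]],(480,300),interpolation=cv2.INTER_CUBIC)
cv2.imwrite("pics/"+fn,np.vstack([cv2.resize(a,(480,300)),b]))
E
python3 both.py w5.png 150 170 342 290
```

```text
clock: 8.8
position: [0.4359, 0.0825, 0.0831]
ee_rot: [0.158, 0.687, -0.147, 0.694]
contact_force: [0.6, -0.7, 0.9]
width: 0.0857
```

View pics/w5.png

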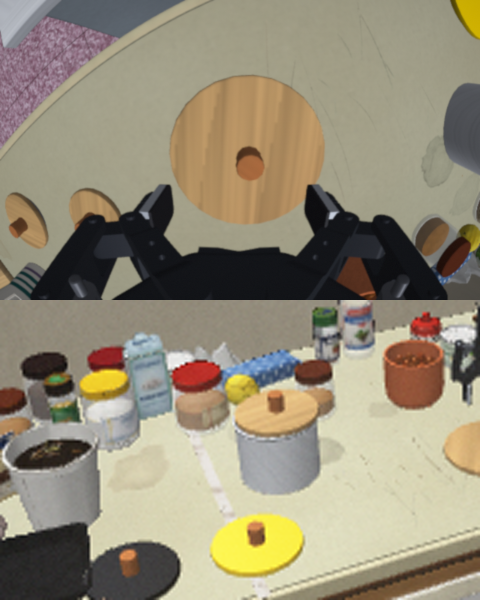

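Lid_128 is seated flat on the canister. The lid_152 knob top is at (249.5,164) in this 0.75x wrist view.

```bash
python3 - <<'E'
from h import *
print(wray(249.5/.75,164/.75,.048),env.sense()['position'])
E
```

```text
[0.43534229 0.09255913 0.048     ] [0.43646819 0.08283553 0.0838688 ]
```

```bash
python3 -m crank '{"dp":[[0,9,-20],[0,0,-20],[0,0,-10],[0,0,0]],"rot":[[0,0,0],[0,0,0],[0,0,0],[0,0,0]],"hand":[1,1,1,1]}'
```

```text
clock: 9.3
position: [0.4415, 0.0942, 0.0384]
ee_rot: [0.16, 0.683, -0.143, 0.698]
contact_force: [-0.1, -1.1, -0.4]
width: 0.0853
```

The tool has tilted slightly, by 0.03 rad, so I'll correct that along with the position.

```bash
python3 -m crank '{"dp":[[-5,-2,-5],[0,0,0]],"rot":[[-0.019,0.026,0],[0,0,0]],"hand":[1,1]}';python3 -m crank '{"dp":[[0,0,-5],[0,0,-4],[0,0,0]],"rot":[[0,0,0],[0,0,0],[0,0,0]],"hand":[1,1,1]}'
```

```text
clock: 9.5
position: [0.4372, 0.0922, 0.0349]
ee_rot: [0.152, 0.69, -0.152, 0.691]
contact_force: [0.2, -0.1, 0.8]
width: 0.0853
clock: 9.8
position: [0.4382, 0.0926, 0.0264]
ee_rot: [0.152, 0.69, -0.152, 0.691]
contact_force: [-0.0, -0.4, 0.2]
width: 0.0852
```

```bash
python3 -m crank '{"dp":[[-2,0,-2],[0,0,0],[0,0,0],[0,0,0],[0,0,0],[0,0,0],[0,0,0],[0,0,0]],"rot":[[0,0,0],[0,0,0],[0,0,0],[0,0,0],[0,0,0],[0,0,0],[0,0,0],[0,0,0]],"hand":[1,-1,-1,-1,-1,-1,-1,-1]}'
```

```text
clock: 10.6
position: [0.436, 0.0924, 0.0246]
ee_rot: [0.152, 0.69, -0.152, 0.691]
contact_force: [0.4, 0.0, -0.8]
width: 0.0221
```

```bash
python3 -m crank '{"dp":[[0,0,20],[0,0,35],[0,0,40],[0,0,40],[0,0,40],[0,0,15],[0,0,0]],"rot":[[0,0,0],[0,0,0],[0,0,0],[0,0,0],[0,0,0],[0,0,0],[0,0,0]],"hand":[-1,-1,-1,-1,-1,-1,-1]}'; python3 -m crank '{"dp":[[20,-21,0],[30,-33,0],[30,-33,0],[30,-33,0],[30,-33,0],[30,-33,0],[28,-28,0],[0,0,0]],"rot":[[0,0,0],[0,0,0],[0,0,0],[0,0,0],[0,0,0],[0,0,0],[0,0,0],[0,0,0]],"hand":[-1,-1,-1,-1,-1,-1,-1,-1]}'
```

```text
clock: 11.3
position: [0.4327, 0.0908, 0.2202]
ee_rot: [0.152, 0.691, -0.153, 0.69]
contact_force: [-0.2, -0.4, -1.8]
width: 0.022
clock: 12.1
position: [0.6316, -0.1307, 0.207]
ee_rot: [0.147, 0.696, -0.152, 0.686]
contact_force: [-0.4, 0.2, -1.8]
width: 0.0219
```

```bash
python3 -m crank '{"dp":[[4.5,7,-15],[0,0,-17],[0,0,0]],"rot":[[0.004,-0.015,0],[0,0,0],[0,0,0]],"hand":[-1,-1,-1]}'; python3 both.py w6.png 310 130 438 210
```

```text
clock: 12.4
position: [0.634, -0.1253, 0.1671]
ee_rot: [0.15, 0.694, -0.151, 0.688]
contact_force: [-1.4, 0.2, -1.2]
width: 0.0219
```

View pics/w6.png

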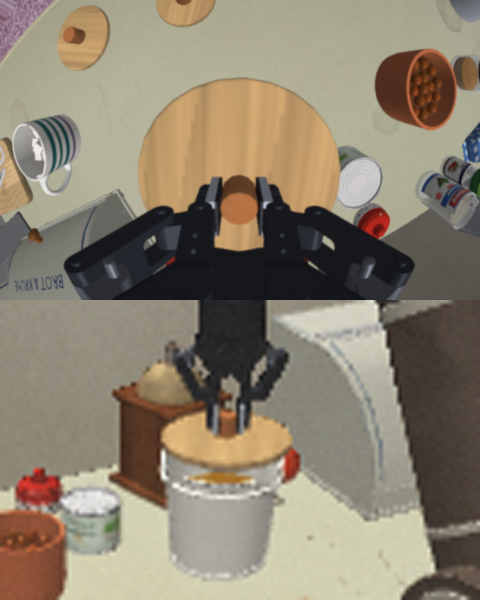

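The lid is centred over the bucket, and the gripper is clear of the bread bin. Lowering it.

```bash
python3 -m crank '{"dp":[[2,1.5,-4],[0,0,-4],[0,0,0]],"rot":[[0,-0.007,0],[0,0,0],[0,0,0]],"hand":[-1,-1,-1]}';  python3 -m crank '{"dp":[[0,0,-4],[0,0,-3],[0,0,-1],[0,0,0]],"rot":[[0,0,0],[0,0,0],[0,0,0],[0,0,0]],"hand":[-1,-1,-1,-1]}'
```

```text
clock: 12.8
position: [0.6382, -0.1232, 0.1628]
ee_rot: [0.151, 0.689, -0.15, 0.693]
contact_force: [0.0, -0.5, -1.7]
width: 0.0221
clock: 13.2
position: [0.6386, -0.123, 0.1551]
ee_rot: [0.151, 0.689, -0.149, 0.693]
contact_force: [-0.6, 1.0, -1.0]
width: 0.0223
```

```bash
python3 -m crank '{"dp":[[-2,-0.5,-2],[0,0,-2],[0,0,-2],[0,0,0]],"rot":[[0,0,0],[0,0,0],[0,0,0],[0,0,0]],"hand":[-1,-1,-1,-1]}'
```

```text
clock: 13.6
position: [0.6368, -0.1238, 0.1495]
ee_rot: [0.151, 0.688, -0.149, 0.694]
contact_force: [-0.9, 1.0, 0.4]
width: 0.022
```

```bash
python3 -m crank '{"dp":[[0,0,0],[0,0,0],[0,0,0],[0,0,0],[0,0,20],[0,0,30],[0,0,30],[0,0,0]],"rot":[[0,0,0],[0,0,0],[0,0,0],[0,0,0],[0,0,0],[0,0,0],[0,0,0],[0,0,0]],"hand":[1,1,1,1,1,1,1,1]}';python3 -m crank '{"dp":[[-20,-10,0],[-32,-20,0],[-32,-20,0],[-32,-20,0],[-32,-20,0],[-32,-20,0],[-32,-20,0],[-32,-19,0]],"rot":[[0,0,0],[0,0,0],[0,0,0],[0,0,0],[0,0,0],[0,0,0],[0,0,0],[0,0,0]],"hand":[1,1,1,1,1,1,1,1]}'
```

```text
clock: 14.4
position: [0.6362, -0.1239, 0.2311]
ee_rot: [0.151, 0.689, -0.15, 0.693]
contact_force: [0.2, -0.3, -0.2]
width: 0.0857
clock: 15.2
position: [0.3866, -0.2716, 0.228]
ee_rot: [0.148, 0.689, -0.146, 0.694]
contact_force: [0.3, -0.3, 0.2]
width: 0.0854
```

```bash
python3 -m crank '{"dp":[[5,-1,-40],[0,0,-40],[0,0,-40],[0,0,-25],[0,0,0],[0,0,0]],"rot":[[0,0.008,0],[0,0,0],[0,0,0],[0,0,0],[0,0,0],[0,0,0]],"hand":[1,1,1,1,1,1]}'; python3 both.py w7.png 310 130 438 210
```

```text
clock: 15.8
position: [0.3862, -0.2773, 0.0807]
ee_rot: [0.15, 0.689, -0.15, 0.693]
contact_force: [0.0, -0.1, 0.7]
width: 0.0854
```

View pics/w7.png

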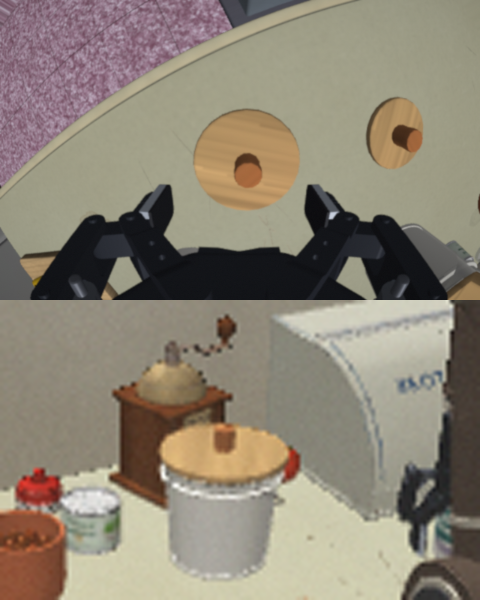

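Lid_152 is seated flat on the bucket. The lid_102 knob top is at (248,176).

```bash
python3 - <<'E'
from h import *
print(wray(248/.75,176/.75,.048),env.sense()['position'])
E
```

```text
[ 0.39353203 -0.27287227  0.048     ] [ 0.38682747 -0.27739892  0.08152272]
```

```bash
python3 -m crank '{"dp":[[5,4,-18],[0,0,-18],[0,0,-9],[0,0,0]],"rot":[[0,0.004,0],[0,0,0],[0,0,0],[0,0,0]],"hand":[1,1,1,1]}'
```

```text
clock: 16.3
position: [0.3969, -0.2751, 0.0412]
ee_rot: [0.149, 0.685, -0.151, 0.697]
contact_force: [-0.1, 0.6, 0.5]
width: 0.0851
```

```bash
python3 -m crank '{"dp":[[-4,2,-5],[0,0,0],[0,0,-6],[0,0,-4],[0,0,0]],"rot":[[0.006,0.016,0],[0,0,0],[0,0,0],[0,0,0],[0,0,0]],"hand":[1,1,1,1,1]}'
```

```text
clock: 16.8
position: [0.3942, -0.274, 0.028]
ee_rot: [0.149, 0.69, -0.15, 0.692]
contact_force: [-0.7, -0.6, 0.2]
width: 0.0858
```

```bash
python3 -m crank '{"dp":[[-1,1,-3],[0,0,0],[0,0,0],[0,0,0],[0,0,0],[0,0,0],[0,0,0],[0,0,0]],"rot":[[0,0,0],[0,0,0],[0,0,0],[0,0,0],[0,0,0],[0,0,0],[0,0,0],[0,0,0]],"hand":[1,-1,-1,-1,-1,-1,-1,-1]}'
```

```text
clock: 17.6
position: [0.393, -0.273, 0.025]
ee_rot: [0.15, 0.69, -0.15, 0.692]
contact_force: [0.1, -0.8, -1.1]
width: 0.0222
```

```bash
python3 -m crank '{"dp":[[0,0,20],[0,0,35],[0,0,40],[0,0,40],[0,0,40],[0,0,30],[0,0,0]],"rot":[[0,0,0],[0,0,0],[0,0,0],[0,0,0],[0,0,0],[0,0,0],[0,0,0]],"hand":[-1,-1,-1,-1,-1,-1,-1]}'; python3 -m crank '{"dp":[[0,30,0],[15,40,0],[25,40,0],[25,40,0],[25,40,0],[25,40,0],[25,40,0],[25,40,0]],"rot":[[0,0,0],[0,0,0],[0,0,0],[0,0,0],[0,0,0],[0,0,0],[0,0,0],[0,0,0]],"hand":[-1,-1,-1,-1,-1,-1,-1,-1]}'
```

```text
clock: 18.3
position: [0.3897, -0.272, 0.2362]
ee_rot: [0.15, 0.692, -0.151, 0.69]
contact_force: [-0.3, -0.1, -0.5]
width: 0.0221
clock: 19.1
position: [0.5529, 0.0437, 0.2322]
ee_rot: [0.155, 0.692, -0.156, 0.688]
contact_force: [1.1, -0.0, -0.2]
width: 0.0217
```

```bash
python3 -m crank '{"dp":[[30,25,0],[30,25,0],[25,20,0],[15,12,0],[0,0,-30],[0,0,-35],[0,0,-20],[0,0,0]],"rot":[[0,0,0],[0,0,0],[0,0,0],[0,0,0],[0,0,0],[0,0,0],[0,0,0],[0,0,0]],"hand":[-1,-1,-1,-1,-1,-1,-1,-1]}'
```

```text
clock: 19.9
position: [0.6541, 0.1406, 0.1309]
ee_rot: [0.15, 0.697, -0.152, 0.685]
contact_force: [-0.2, -0.1, -0.9]
width: 0.0218
```

```bash
python3 -m crank '{"dp":[[0,-13,0],[0,0,0]],"rot":[[0,-0.018,0],[0,0,0]],"hand":[-1,-1]}'
```

```text
clock: 20.1
position: [0.6538, 0.1259, 0.1302]
ee_rot: [0.151, 0.691, -0.151, 0.691]
contact_force: [-1.1, -0.5, -0.3]
width: 0.0222
```

```bash
python3 -m crank '{"dp":[[1,2,-6],[0,0,-6],[0,0,-3],[0,0,0]],"rot":[[0,0,0],[0,0,0],[0,0,0],[0,0,0]],"hand":[-1,-1,-1,-1]}'; python3 -m crank '{"dp":[[0,0,-3],[0,0,0]],"rot":[[0,0,0],[0,0,0]],"hand":[-1,-1]}'
```

```text
clock: 20.5
position: [0.6567, 0.1278, 0.1179]
ee_rot: [0.152, 0.689, -0.15, 0.693]
contact_force: [-0.3, -0.9, -1.0]
width: 0.0221
clock: 20.7
position: [0.6569, 0.1282, 0.115]
ee_rot: [0.152, 0.689, -0.15, 0.693]
contact_force: [-0.5, 0.1, -0.8]
width: 0.022
```

```bash
python3 -m crank '{"dp":[[-2,0,-2],[0,0,-3],[0,0,-3],[0,0,-2],[0,0,-2],[0,0,0]],"rot":[[0,-0.006,0],[0,0,0],[0,0,0],[0,0,0],[0,0,0],[0,0,0]],"hand":[-1,-1,-1,-1,-1,-1]}'
```

```text
clock: 21.3
position: [0.656, 0.1284, 0.1033]
ee_rot: [0.153, 0.686, -0.149, 0.696]
contact_force: [0.3, 0.2, 2.6]
width: 0.0217
```

```bash
python3 -m crank '{"dp":[[0,0,0],[0,0,0],[0,0,0],[0,0,0],[0,0,20],[0,0,40],[0,0,40],[0,0,25]],"rot":[[0,0,0],[0,0,0],[0,0,0],[0,0,0],[0,0.015,0],[0,0,0],[0,0,0],[0,0,0]],"hand":[1,1,1,1,1,1,1,1]}';python3 -m crank '{"dp":[[-20,-20,0],[-30,-32,0],[-30,-32,0],[-30,-32,0],[-30,-32,0],[-30,-32,0],[-30,-32,0],[-23,-27,0]],"rot":[[0,0,0],[0,0,0],[0,0,0],[0,0,0],[0,0,0],[0,0,0],[0,0,0],[0,0,0]],"hand":[1,1,1,1,1,1,1,1]}'
```

```text
clock: 22.1
position: [0.6514, 0.1278, 0.2259]
ee_rot: [0.15, 0.695, -0.152, 0.687]
contact_force: [-0.0, -0.8, -0.2]
width: 0.0856
clock: 22.9
position: [0.4236, -0.1125, 0.2307]
ee_rot: [0.149, 0.692, -0.146, 0.691]
contact_force: [-0.2, -0.9, 0.2]
width: 0.0855
```

```bash
python3 -m crank '{"dp":[[8,1,-40],[0,0,-40],[0,0,-40],[0,0,-25],[0,0,0],[0,0,0]],"rot":[[0,0,0],[0,0,0],[0,0,0],[0,0,0],[0,0,0],[0,0,0]],"hand":[1,1,1,1,1,1]}'; python3 both.py w8.png 250 150 378 230
```

```text
clock: 23.5
position: [0.4298, -0.1175, 0.0859]
ee_rot: [0.154, 0.687, -0.149, 0.694]
contact_force: [0.0, -0.3, 0.5]
width: 0.0853
```

View pics/w8.png

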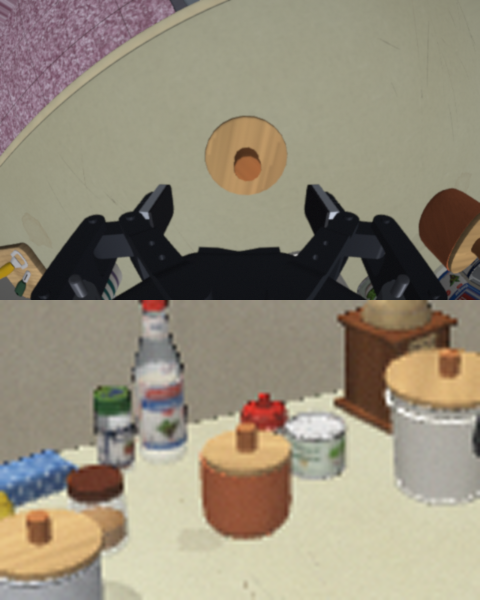

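Lid_102 is seated on the crock. The lid_80 knob top is at (247,169).

```bash
python3 - <<'E'
from h import *
print(wray(247/.75,169/.75,.048),env.sense()['position'])
E
python3 -m crank '{"dp":[[0,6,-18],[0,0,-18],[0,0,-8],[0,0,0]],"rot":[[0,0.015,0],[0,0,0],[0,0,0],[0,0,0]],"hand":[1,1,1,1]}'
```

```text
[ 0.4332331  -0.11170087  0.048     ] [ 0.43036754 -0.11732166  0.08655238]
clock: 24.0
position: [0.4356, -0.1112, 0.0473]
ee_rot: [0.153, 0.688, -0.149, 0.694]
contact_force: [0.6, 0.5, -0.3]
width: 0.0852
```

```bash
python3 -m crank '{"dp":[[-3,0,-8],[0,0,-8],[0,0,-4],[0,0,0]],"rot":[[-0.004,0.009,0],[0,0,0],[0,0,0],[0,0,0]],"hand":[1,1,1,1]}'
```

```text
clock: 24.4
position: [0.4342, -0.1115, 0.0282]
ee_rot: [0.151, 0.69, -0.151, 0.692]
contact_force: [0.4, -0.3, 0.2]
width: 0.0855
```

```bash
python3 -m crank '{"dp":[[-1.5,0,-3],[0,0,0],[0,0,0],[0,0,0],[0,0,0],[0,0,0],[0,0,0],[0,0,0]],"rot":[[0,0,0],[0,0,0],[0,0,0],[0,0,0],[0,0,0],[0,0,0],[0,0,0],[0,0,0]],"hand":[1,-1,-1,-1,-1,-1,-1,-1]}'; python3 -m crank '{"dp":[[0,0,20],[0,0,35],[0,0,40],[0,0,40],[0,0,20],[0,0,0]],"rot":[[0,0,0],[0,0,0],[0,0,0],[0,0,0],[0,0,0],[0,0,0]],"hand":[-1,-1,-1,-1,-1,-1]}'
```

```text
clock: 25.2
position: [0.4328, -0.1117, 0.0256]
ee_rot: [0.152, 0.689, -0.151, 0.692]
contact_force: [-0.1, 0.2, 0.1]
width: 0.0218
clock: 25.8
position: [0.4305, -0.1119, 0.1852]
ee_rot: [0.151, 0.691, -0.151, 0.691]
contact_force: [0.3, 0.1, -1.0]
width: 0.0222
```

```bash
python3 -m crank '{"dp":[[6,-20,0],[11,-40,0],[11,-40,0],[11,-40,0],[11,-40,0],[11,-40,0],[10,-40,0],[0,0,0]],"rot":[[0,0,0],[0,0,0],[0,0,0],[0,0,0],[0,0,0],[0,0,0],[0,0,0],[0,0,0]],"hand":[-1,-1,-1,-1,-1,-1,-1,-1]}'
```

```text
clock: 26.6
position: [0.5004, -0.3782, 0.1763]
ee_rot: [0.149, 0.694, -0.147, 0.689]
contact_force: [-0.5, 0.1, -0.3]
width: 0.0221
```

```bash
python3 -m crank '{"dp":[[6,-15,-15],[0,0,-15],[0,0,-8],[0,0,0]],"rot":[[-0.004,-0.006,0],[0,0,0],[0,0,0],[0,0,0]],"hand":[-1,-1,-1,-1]}'; python3 - <<'E'
from h import *
a=snap("wrist","x.png")["frame"][:,:,::-1];b=snap("top","x.png")["frame"][:,:,::-1];c=snap("scene","x.png")["frame"][:,:,::-1]
b=cv2.resize(b[180:260,405:533],(480,300),interpolation=cv2.INTER_CUBIC);c=cv2.resize(c[130:230,390:550],(480,300),interpolation=cv2.INTER_CUBIC)
cv2.imwrite("pics/w9.png",np.vstack([np.hstack([cv2.resize(a,(480,300)),b]),np.hstack([c,c*0])])[:,:][:600,:960]); 
im=cv2.imread("pics/w9.png"); cv2.imwrite("pics/w9.png",cv2.resize(im,(800,500)))
E
```

```text
clock: 27.0
position: [0.504, -0.3922, 0.1307]
ee_rot: [0.15, 0.694, -0.148, 0.689]
contact_force: [0.6, -0.9, -0.7]
width: 0.0222
```

View pics/w9.png

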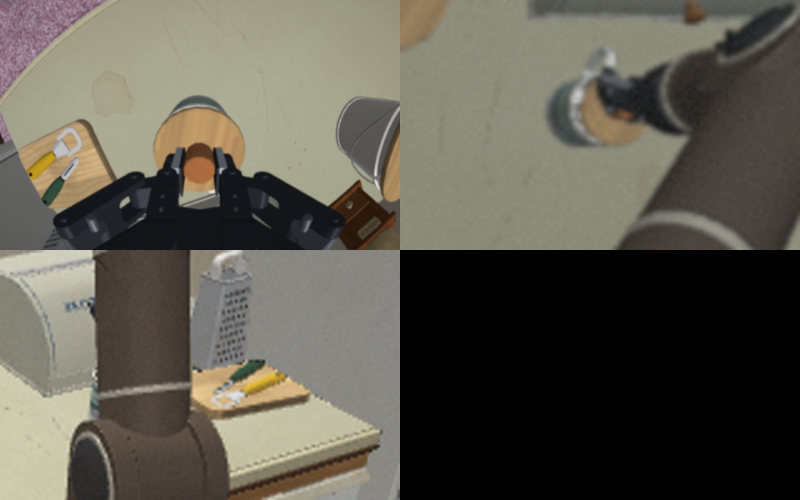

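The lid lies over the mug. In the wrist view it is laterally centred on the mug body. Lowering in small steps.

```bash
python3 -m crank '{"dp":[[2,-1,-5],[0,0,-4],[0,0,0]],"rot":[[0,-0.008,0],[0,0,0],[0,0,0]],"hand":[-1,-1,-1]}'; python3 -m crank '{"dp":[[0,0,-3],[0,0,0]],"rot":[[0,0,0],[0,0,0]],"hand":[-1,-1]}'
```

```text
clock: 27.45
position: [0.5087, -0.3934, 0.1254]
ee_rot: [0.149, 0.689, -0.147, 0.694]
contact_force: [-0.3, -0.0, -0.7]
width: 0.022
clock: 27.65
position: [0.5089, -0.3934, 0.1226]
ee_rot: [0.149, 0.688, -0.147, 0.694]
contact_force: [-0.3, 0.6, -0.6]
width: 0.0217
```

```bash
python3 -m crank '{"dp":[[-2,0.5,-3],[0,0,-3],[0,0,-2],[0,0,0]],"rot":[[0,0.006,0],[0,0,0],[0,0,0],[0,0,0]],"hand":[-1,-1,-1,-1]}'; python3 -m crank '{"dp":[[0,0,-3],[0,0,-3],[0,0,0]],"rot":[[0,0,0],[0,0,0],[0,0,0]],"hand":[-1,-1,-1]}'
```

```text
clock: 28.05
position: [0.5067, -0.3929, 0.1139]
ee_rot: [0.149, 0.691, -0.147, 0.692]
contact_force: [0.3, 0.4, 0.8]
width: 0.0217
clock: 28.35
position: [0.5067, -0.3929, 0.1074]
ee_rot: [0.149, 0.691, -0.147, 0.692]
contact_force: [0.9, 0.9, -0.5]
width: 0.0221
```

Seated depth reached without resistance. Next: release, rise and retreat clear of everything for a final check.

```bash
python3 -m crank '{"dp":[[0,0,0],[0,0,0],[0,0,0],[0,0,0],[0,0,20],[0,0,40],[0,0,40],[0,0,25]],"rot":[[0,0,0],[0,0,0],[0,0,0],[0,0,0],[0,0,0],[0,0,0],[0,0,0],[0,0,0]],"hand":[1,1,1,1,1,1,1,1]}'; python3 -m crank '{"dp":[[-15,30,0],[-20,45,0],[-20,45,0],[-20,45,0],[-20,45,0],[-20,45,0],[-15,45,0],[0,45,0]],"rot":[[0,0,0],[0,0,0],[0,0,0],[0,0,0],[0,0,0],[0,0,0],[0,0,0],[0,0,0]],"hand":[1,1,1,1,1,1,1,1]}';  python3 -m crank '{"dp":[[0,45,0],[0,45,0],[0,45,0],[0,0,0],[0,0,0]],"rot":[[0,0,0],[0,0,0],[0,0,0],[0,0,0],[0,0,0]],"hand":[1,1,1,1,1]}'; python3 - <<'E'
from h import *
from ov import overlay
snap("top","x.png");R=(0,0,255)
it=[(.5392,.4028,.115,.128,R),(.6549,.1278,.098,.102,R),(.6361,-.1237,.145,.152,R),(.507,-.393,.101,.08,R),
(.5392,.4028,.143,.024,R),(.6549,.1278,.126,.024,R),(.6361,-.1237,.173,.024,R),(.507,-.393,.129,.024,R)]
overlay("top",it,"f1.png",(225,145,490,270),3)
E
```

```text
clock: 29.15
position: [0.5042, -0.391, 0.2321]
ee_rot: [0.15, 0.694, -0.147, 0.689]
contact_force: [0.0, 0.4, 0.1]
width: 0.0856
clock: 29.95
position: [0.3695, -0.0456, 0.2381]
ee_rot: [0.151, 0.688, -0.152, 0.694]
contact_force: [1.2, -0.0, 0.5]
width: 0.0858
clock: 30.45
position: [0.3678, 0.1002, 0.2407]
ee_rot: [0.15, 0.686, -0.147, 0.697]
contact_force: [0.2, 0.6, -0.4]
width: 0.0854
```

View pics/f1.png

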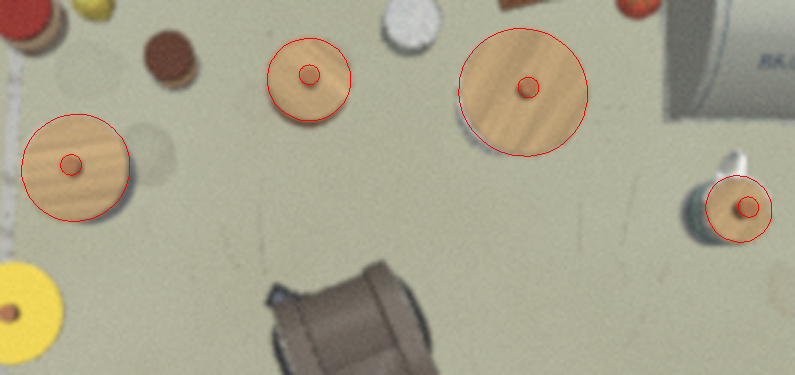

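All four discs and knobs match the predicted seated circles to within about 1 px, roughly 1.5 mm. I'll take one more side view to confirm the mug lid lies flat.

```bash
python3 - <<'E'
from h import *
snap("scene","f2.png",(180,110,500,250),2.5)
E
```

```text
(no output)
```

View pics/f2.png

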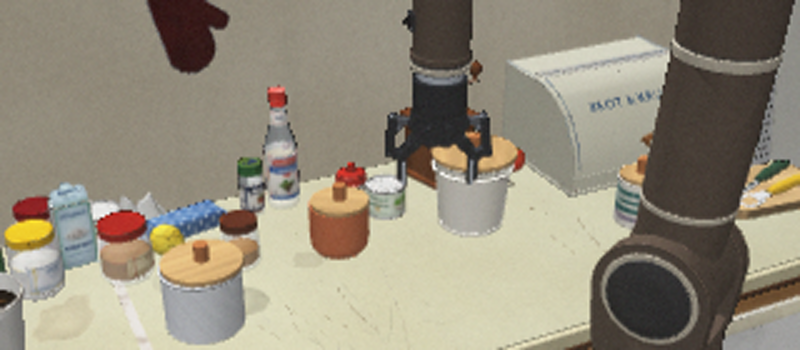

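The canister (200,262), crock (338,202) and bucket (474,155) lids lie flat. The mug lid at (632,180), half behind the arm, also looks level and down. The gripper touches nothing, so I'll hand in.

```bash
python3 -c "
from workcell import env
print(env.hand_in())"
```

```text
the job is handed in; nothing more can be done
None
```

I put each of the four bamboo lids on its own container and handed the job in at about 30 s of robot time. The hand-in gives no verdict.

- **Last checks:** in the final top view all four discs and knobs matched the predicted seated positions to within about 1 px (roughly 1.5 mm). During placing, each lid went down to its seated depth with at most a few newtons. The side view shows the canister, crock and bucket lids lying flat.
- **Mug lid:** the arm half hid it in the side view. What was visible looked level and fully down.
- **Left alone:** the closed tin, the closed jar and the black and yellow look-alike lids were not touched. The containers still stand where they were.
- **Gone wrong and mended:** my first grasp of lid_128 ended about 11 mm too high and dragged the lid about 8 mm. I released it, measured again and re-gripped it before placing.
- **Pictures:** I viewed 15, one over the budget of 14.

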